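Set the flip tags on the ferrule stock board

ROBOT

A 6-joint arm with a two-finger parallel gripper is mounted at the origin on a cart in front of the work surface, level with it; the furniture and walls round the work are solid. World frame = base frame: x ahead of the robot, y to its left, z up, the work surface at z = 0. Lengths are in m, angles in rad, forces in N, time in s.
With the tool pointing down it reaches from about 0.35 to 0.95 m from the base axis. Payload 17.4 kg.
Tool frame: the origin (TCP) lies at the very end of the fingers, on their centre line; the grasp point (between the pads) lies 19 mm behind it; z points along the fingers, y is the line along which they close (so a half turn about z gives the same grasp; the last joint's range is limited). The gripper opens to 93 mm and grips with 3 to 60 N. Pads are 15 mm wide; open, the fingers measure 128 mm over their backs; the gripper's body (75 mm by 188 mm) begins 65 mm behind the grasp point.
Start: joints at [-0.038, 0.116, 1.442, -0, 1.584, -0.038], TCP at [0.675, -0, 0.219] pointing down, gripper open.
Joint ranges: [-2.83, 2.83], [-0.83, 2.19], [0.07, 2.5], [-1.14, 4.28], [0.01, 3], [-2.97, 2.97]. Speed limits (rad/s): [1.89, 1.89, 2.22, 3.14, 3.14, 3.14].

INTERFACE

Orientations are given as a unit quaternion [w, x, y, z].
In Python, from bench import manip gives the robot as it stands.
- The arm moves only by the tool drive_tool, never from a script. Its argument "increments" is a list of rows, each a list of 3 entries, a list of its own where there are three numbers: the turn, a rotation vector about the tool's x, y, z in degrees, then the shift along the tool's x, y, z in m, then the finger opening in m, from 0 to 0.093. A call has 1 to 8 rows; each row shifts and turns the commanded pose from where the row before left it, along the tool's axes as they then stand; what a row does not reach is not made up. A row lasts 1/10 s, in which the tool goes at most 50 mm and 8.59 degrees, less where a joint would pass 70% of its speed; a pose out of reach is approached as far as the arm can. A call is refused whole if a number of a shift passes 0.05 or a number of a turn 8.59, either way. A call with a gripper value outside its range is refused whole. The fingers move at their own pace and stop on an object; the grip force is fixed at half the most. Time passes only in rows, so rows that do not move let the fingers close. It gives the time, the measured TCP pose, the force, the opening and the grip force at its end, in the units of the state.
- manip.observe(): the state, without advancing time (a new reading comes with each control period).
- manip.snapshot(name): name is "scene" or "side" or "wrist"; returns the picture (400x640x3 uint8, red, green, blue); there is no depth.
- manip.camera_params(name): a dict with "fx", "fy", "cx", "cy" (pixels), "R" (3x3) and "t" (3): a world point X has camera coordinates R X + t; the wrist camera has in their place "tool_from_camera" (4x4, takes a point from camera to tool coordinates, whose origin is the TCP and whose axes are the flange's). Camera axes: x right, y down, z forward; pixel columns grow to the right and rows downward; lengths in m; the calibration is good to about 2 mm. A picture is of the moment at which its call begins: read the wrist's pose just before it. camera_params takes no time and is no camera call.
- manip.sign_off(): hands the job in; it is judged then, once.
The state is a dict: "clock": time; "qpos": joint angles; "qvel": joint speeds; "tau": joint torques, N m; "tcp_pos": TCP position; "tool_rot": TCP orientation; "ft_force": force on the tool from outside, world axes, zero at the start; "ft_torque": the same for the moment, N m; "gripper_width": finger opening in m; "grip_force": force on a finger pad.
Only numpy, scipy, OpenCV 4.12 (cv2) and the standard library are available. Lean on these libraries where they do the work, as an engineer would, in place of code of your own. Each camera call takes 0.05 s, during which the arm holds its last target. There are 200 camera calls.

TASK

On the stock board, push the hinged flip tags over with the fingertips until only the tag in front of the full bin leans right back towards its bin (round disc showing) and the tags in front of the two empty bins lean right forward towards the robot (crossbar showing). Do not lift or shift the bins, and leave the other things on the bench where they are.

Things in the scene. Friction and masses are not known exactly. Their poses are not given: they have to be found in the camera images.
- board: Wooden stock board, 200 x 290 x 30 mm thick, fixed, may stand turned a little (up to 0.3 rad): a row of three flip tags along its near edge, and behind them a row of three bins, each straight behind its own tag, pitch 90 mm. Origin at bench level under the middle of the tag row; x points from the tags to the bins (wood from x = -43 to +157 mm), y along the row. Fences round the bins 6 to 12 mm high.
- post_1: Fixed steel bracket of flip tag 1, 38 x 66 mm. Origin at the middle of its foot, on the board's top face (30 mm over the bench); x points to the bin behind it (bin centre at x = 120 mm), y along the row, z up. The tag's hinge line runs along y, 28 mm above the origin; the bracket is at most 38 mm high. Tags and bins are in a new order each time: look which bin is behind it.
- tag_1 (a joint): Aluminium tag on post_1, 54 wide, 50 from hinge to tip, 4 (tip 8) mm thick, 40 g. 0 upright; + leans to the bin (round disc 22 mm shows), - to the robot (crossbar 36 x 7 mm shows). Stops at +-0.8 rad: tip then 36 mm aside of the hinge line, 35 mm above it. Swings freely; pushed past upright, it falls to the other stop by itself; within 0.05 of upright it may stay standing (one may start so).
- post_2: Fixed steel bracket of flip tag 2, 38 x 66 mm. Origin at the middle of its foot, on the board's top face (30 mm over the bench); x points to the bin behind it (bin centre at x = 120 mm), y along the row, z up. The tag's hinge line runs along y, 28 mm above the origin; the bracket is at most 38 mm high. Tags and bins are in a new order each time: look which bin is behind it.
- tag_2 (a joint): Aluminium tag on post_2, 54 wide, 50 from hinge to tip, 4 (tip 8) mm thick, 40 g. 0 upright; + leans to the bin (round disc 22 mm shows), - to the robot (crossbar 36 x 7 mm shows). Stops at +-0.8 rad: tip then 36 mm aside of the hinge line, 35 mm above it. Swings freely; pushed past upright, it falls to the other stop by itself; within 0.05 of upright it may stay standing (one may start so).
- post_3: Fixed steel bracket of flip tag 3, 38 x 66 mm. Origin at the middle of its foot, on the board's top face (30 mm over the bench); x points to the bin behind it (bin centre at x = 120 mm), y along the row, z up. The tag's hinge line runs along y, 28 mm above the origin; the bracket is at most 38 mm high. Tags and bins are in a new order each time: look which bin is behind it.
- tag_3 (a joint): Aluminium tag on post_3, 54 wide, 50 from hinge to tip, 4 (tip 8) mm thick, 40 g. 0 upright; + leans to the bin (round disc 22 mm shows), - to the robot (crossbar 36 x 7 mm shows). Stops at +-0.8 rad: tip then 36 mm aside of the hinge line, 35 mm above it. Swings freely; pushed past upright, it falls to the other stop by itself; within 0.05 of upright it may stay standing (one may start so).
- bin_full: Full bin: open black plastic bin heaped to the rim with small grey tube ferrules, 56 x 72 x 42 mm, standing loose on the board's top face. Origin at the centre of its underside. Its front wall is 92 mm behind its tag's hinge line.
- bin_empty_1: Empty bin: open black plastic bin with nothing in it, 56 x 72 x 42 mm, standing loose on the board's top face. Origin at the centre of its underside. Its front wall is 92 mm behind its tag's hinge line.
- bin_empty_2: Empty bin: open black plastic bin with nothing in it, 56 x 72 x 42 mm, standing loose on the board's top face. Origin at the centre of its underside. Its front wall is 92 mm behind its tag's hinge line.
- white_tub: Bystander, to be left alone: white lidded pot, 65 dia x 50 high mm. Origin at the centre of its underside.
- screwdriver: Bystander, to be left alone: screwdriver with a red handle, 194 long x 27 thick mm. Origin at the centre of its underside.
- wood_wedge: Bystander, to be left alone: wooden wedge, 100 x 34 x 28 high mm. Origin at the centre of its underside.
There are look-alikes about, which are no part of the job. What is shaped like the bin_empty_1 but green is not meant.

How it is judged:
By the outcome, as a careful person would: the job done as asked, in the order asked, and still so for the second after the job is handed in, with the robot touching nothing.
It also fails if it takes over 45 s, if anything falls off the work surface, if the arm or the gripper's body presses on something with over 40 N, if the wrist force passes 120 N, or if a joint passes its speed limit or range.

## Working session

There is one attempt and no reset: what is moved stays moved. The work goes in short steps, Python scripts to look and compute and a tool call to move; the robot and the scene stay as the last step left them, time stands still between calls to the robot, and variables do not carry over. Pictures are saved under pics/ and viewed, at most 10 in all, crops included, and the job is handed in when it is done.

Besides the shell and the picture viewer there is one more tool, called after ">>>" as name(argument=value, ...) on one line, values as JSON. drive_tool: Moves the arm, as the interface text tells. Its arguments: {"type":"object","properties":{"increments":{"type":"array"}},"required":["increments"]}

```bash
mkdir -p pics; python3 - <<'E'
from bench import manip
import cv2
o=manip.observe();print(o['clock'],o['tcp_pos'],o['tool_rot'],o['gripper_width'])
for n in("scene","side","wrist"):
    im=manip.snapshot(n);cv2.imwrite(f"pics/{n}0.png",im[:,:,::-1])
    p=manip.camera_params(n);print(n,{k:getattr(v,'tolist',lambda:v)() for k,v in p.items()})
a=cv2.imread("pics/scene0.png");b=cv2.imread("pics/wrist0.png")
cv2.imwrite("pics/both0.png",cv2.resize(cv2.vconcat([a,b]),(480,600)))
E
```

```text
0.0 [ 6.74773435e-01 -9.23998028e-06  2.17893673e-01] [-4.44820508e-04  7.07117656e-01  7.07095650e-01 -4.05842777e-04] 0.09284175398860989
scene {'fx': 482.8843558271555, 'fy': 482.8843558271555, 'cx': 323.2540697852743, 'cy': 205.17808296863734, 'R': [[0.7058770075536249, -0.7079570328135275, -0.023119037544959968], [-0.3738274186123354, -0.3446089298566667, -0.8611026341596456], [0.6016566390398908, 0.6164750807233885, -0.5079052702486104]], 't': [-0.5070595647393412, 0.14818581203344874, 0.9826675837549042]}
side {'fx': 426.33394808572706, 'fy': 426.33394808572706, 'cx': 321.06733065012327, 'cy': 192.01403053262575, 'R': [[0.9539392443760273, -0.29993766008957534, -0.006108854171169454], [-0.150501656486181, -0.46085073295596896, -0.8746232636563369], [0.2595171852386847, 0.8352568479180144, -0.4847647146522254]], 't': [-0.5368066060891911, 0.018656542764783096, 1.1059578963346697]}
wrist {'fx': 287.0005264870592, 'fy': 287.0005264870592, 'cx': 323.53743350665167, 'cy': 201.7445483903106, 'tool_from_camera': [[-0.0009384602781962564, -0.9706623010768523, -0.24044503854414545, 0.06497632181342707], [0.9999995595166897, -0.0009070608227888844, -0.00024126145295608114, -0.0007390116171011041], [1.608512259011661e-05, -0.24044515904640937, 0.9706627247568616, -0.16574905838085655], [0.0, 0.0, 0.0, 1.0]]}
```

View pics/scene0.png

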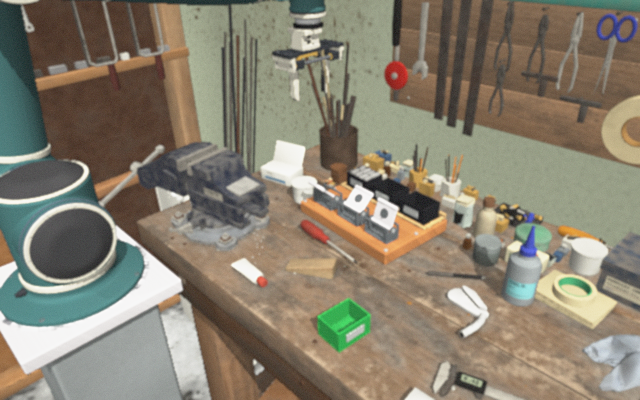

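View pics/wrist0.png

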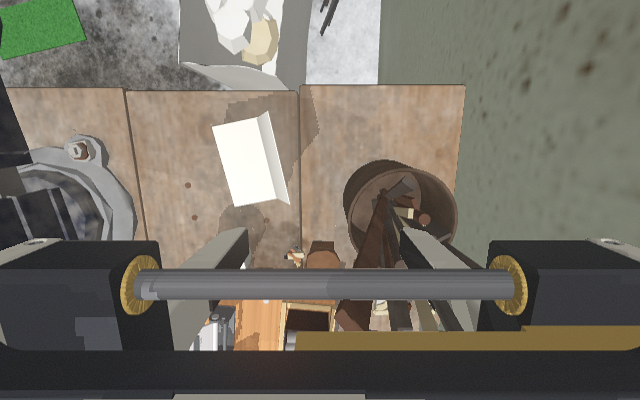

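The scene view shows the board at about (372,215), with tags near (325,195), (358,203) and (384,217) and bins behind them at about (365,180), (390,193) and (422,207). The green bin at (343,323) is the look-alike, so I'll leave it alone. The wrist view shows only the board's edge. I'll enlarge the board in the scene and side views.

```bash
python3 - <<'E'
import cv2
a=cv2.imread("pics/scene0.png")[150:265,290:460]
cv2.imwrite("pics/c1.png",cv2.resize(a,None,fx=4.7,fy=4.7,interpolation=cv2.INTER_CUBIC))
E
```

```text
(no output)
```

View pics/c1.png

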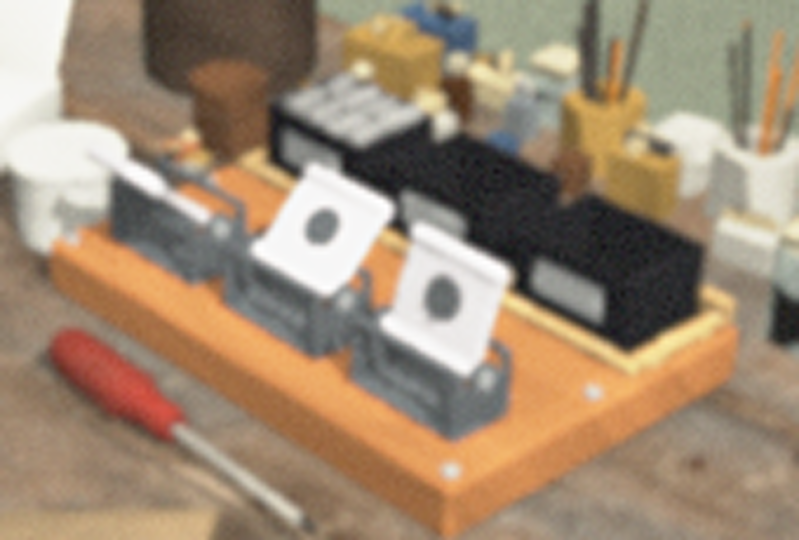

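View pics/side0.png

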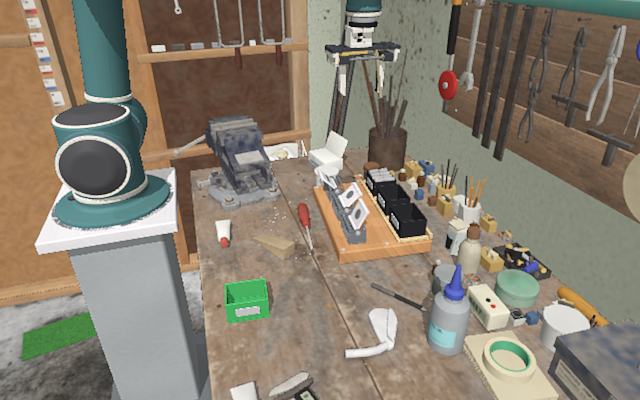

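The full bin (grey ferrules, crop (350,105)) is the leftmost, and its tag at crop (165,195) leans towards the robot. The middle tag (325,225) and right tag (445,290) stand in front of empty bins and show their discs. So all three look wrong. Next I'll measure the board.

```bash
cat > h.py <<'E'
import numpy as np
from bench import manip
def ray(n,uv,z):
    p=manip.camera_params(n);R=np.array(p['R']);t=np.array(p['t'])
    d=R.T@np.array([(uv[0]-p['cx'])/p['fx'],(uv[1]-p['cy'])/p['fy'],1]);c=-R.T@t
    return c+d*(z-c[2])/d[2]
def pix(n,X):
    p=manip.camera_params(n);q=np.array(p['R'])@X+np.array(p['t'])
    return np.array([p['fx']*q[0]/q[2]+p['cx'],p['fy']*q[1]/q[2]+p['cy']])
E
python3 - <<'E'
from h import *
import cv2
cr=lambda u,v:(290+(u+.5)/4.7-.5,150+(v+.5)/4.7-.5)
for nm,uv in dict(nl=(52,243),nr=(450,487),fr=(737,328)).items():
    print(nm,ray('scene',cr(*uv),.03).round(4))
nr=ray('scene',cr(450,487),.03);fr=ray('scene',cr(737,328),.03);nl=ray('scene',cr(52,243),.03)
y=(nl-nr);y/=np.linalg.norm(y);x=np.array([y[1],-y[0],0])
print('len',np.linalg.norm(nl-nr),np.linalg.norm(fr-nr),'yaw',np.arctan2(x[1],x[0]), np.arctan2(*(fr-nr)[1::-1]))
O=(nl+nr)/2+.043*x;O[2]=0;print('O',O)
# overlay check in scene & side with each tag state
ims=[]
for n,box in(('scene',(290,150,170,115)),('side',(300,150,150,115))):
    im=cv2.imread(f'pics/{n}0.png');u0,v0,w,h=box;s=4
    c=cv2.resize(im[v0:v0+h,u0:u0+w],None,fx=s,fy=s,interpolation=cv2.INTER_CUBIC)
    P=lambda X:tuple(int(k) for k in ((pix(n,X)-[u0,v0]+.5)*s-.5))
    W=lambda a,b,z:O+a*x+b*y+[0,0,z]
    for a in(-.043,.157):
        cv2.line(c,P(W(a,-.145,.03)),P(W(a,.145,.03)),(255,0,255),1)
    for k in(-.09,0,.09):
        cv2.line(c,P(W(0,k-.027,.058)),P(W(0,k+.027,.058)),(0,255,255),1)
        for th,col in((-.8,(0,0,255)),(0,(0,255,0)),(.8,(255,0,0))):
            cv2.line(c,P(W(.05*np.sin(th),k-.027,.058+.05*np.cos(th))),P(W(.05*np.sin(th),k+.027,.058+.05*np.cos(th))),col,1)
    ims.append(c)
w=min(i.shape[1] for i in ims)
out=cv2.vconcat([cv2.resize(i,(480,int(i.shape[0]*480/i.shape[1]))) for i in ims]);print(out.shape)
cv2.imwrite('pics/c2.png',cv2.resize(out,None,fx=min(1,600/out.shape[0]),fy=min(1,600/out.shape[0])))
E
```

```text
nl [ 0.491  -0.1504  0.03  ]
nr [ 0.4646 -0.4321  0.03  ]
fr [ 0.6583 -0.4517  0.03  ]
len 0.28295204216399084 0.19467127342363222 yaw -0.09335280428946523 -0.10117974915896119
O [ 0.52061414 -0.29522911  0.        ]
(692, 480, 3)
```

View pics/c2.png

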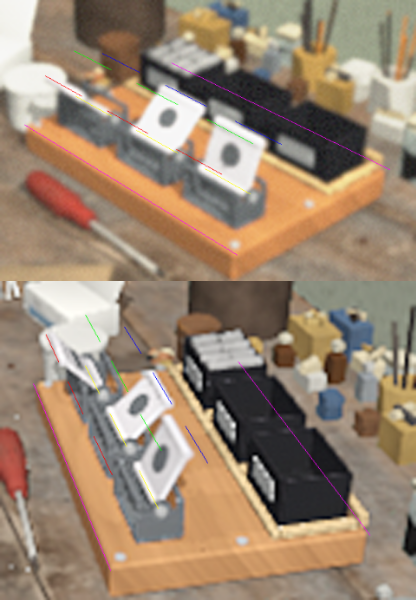

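The leftmost tag leans forward and the middle tag leans back. The right one could be fully back or partly upright, so I'll check it from close by. The rods in the pot are tall and near the gripper, so I go straight up first and move sideways afterwards.

>>> drive_tool(increments=[[[0,0,0],[0,0,-0.04],0.093],[[0,0,0],[0,0,-0.04],0.093],[[0,0,0],[0,0,-0.04],0.093],[[0,0,0],[0,0,-0.04],0.093],[[0,0,0],[0,-0.04,0],0.093],[[0,0,0],[0,-0.04,0],0.093],[[0,0,0],[0,-0.04,0],0.093]])

```text
clock: 0.85
tcp_pos: [0.5538, 0.0, 0.3782]
tool_rot: [-0.0, 0.707, 0.707, -0.0]
ft_force: [-0.6, -0.3, 0.2]
gripper_width: 0.0928
grip_force: 0.0
```

>>> drive_tool(increments=[[[0,0,0],[-0.04,0,0],0],[[0,0,0],[-0.04,0,0],0],[[0,0,0],[-0.04,0,0],0],[[0,0,0],[-0.04,0,0],0],[[0,0,0],[-0.04,0,0],0],[[0,0,0],[-0.04,0,0],0],[[0,0,0],[-0.04,0,0],0],[[0,0,0],[-0.02,0,0],0]])

```text
clock: 1.65
tcp_pos: [0.5546, -0.3027, 0.3779]
tool_rot: [-0.0, 0.708, 0.706, -0.0]
ft_force: [0.1, 1.3, -1.4]
gripper_width: 0.0336
grip_force: 0.0
```

>>> drive_tool(increments=[[[0,0,-8.5],[0,0,0],0],[[0,0,-8.5],[0,0,0],0],[[0,0,-8.5],[0,0,0],0],[[0,0,-8.5],[0,0,0],0],[[0,0,-8.5],[0,0,0],0],[[0,0,-8.5],[0,0,0],0],[[0,0,-8.5],[0,0,0],0],[[0,0,-8.5],[0,0,0],0]])

```text
clock: 2.45
tcp_pos: [0.5551, -0.2995, 0.3786]
tool_rot: [-0.0, 0.188, 0.982, 0.0]
ft_force: [-0.1, 0.5, 0.2]
gripper_width: 0.0005
grip_force: 0.0
```

>>> drive_tool(increments=[[[0,0,-8.2],[0,0,0],0],[[0,0,-8.2],[0,0,0],0],[[0,0,0],[0,0,0.05],0],[[0,0,0],[0,0,0.05],0],[[0,0,0],[0,0,0],0],[[0,0,0],[0,0,0],0]])

```text
clock: 3.05
tcp_pos: [0.5551, -0.2997, 0.2798]
tool_rot: [-0.0, 0.049, 0.999, 0.0]
ft_force: [0.0, -1.1, 1.2]
gripper_width: 0.0004
grip_force: 0.0
```

```bash
python3 - <<'E'
from bench import manip
import cv2
a=[]
for n in("scene","side","wrist"):
    im=manip.snapshot(n)[:,:,::-1].copy();cv2.imwrite(f"pics/{n}1.png",im)
    a.append(im)
cv2.imwrite("pics/v1.png",cv2.resize(a[2],(800,500)))
E
```

```text
(no output)
```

View pics/v1.png

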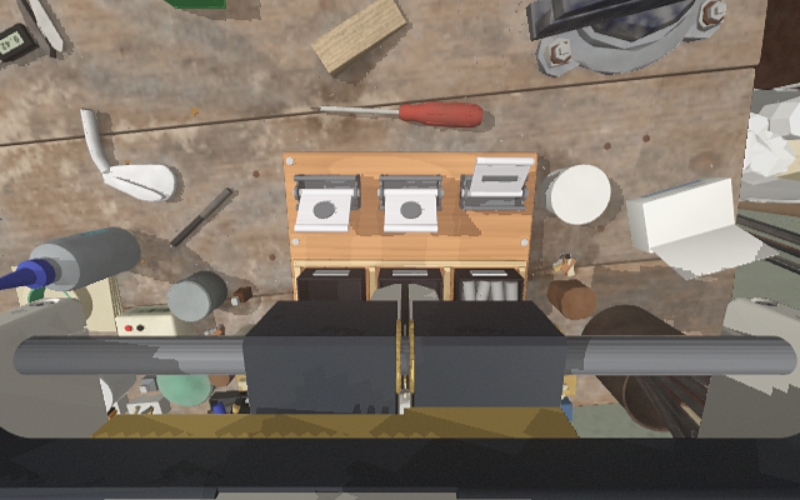

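The close view shows two tags leaning back with their discs, at (325,208) and (410,208) in front of empty bins. The third, at (500,177), leans forward with its crossbar, in front of the full bin at (490,288). All three must flip. I'll refine the geometry from this view.

```bash
python3 - <<'E'
from h import *
from scipy.spatial.transform import Rotation as Ro
o=manip.observe();w,x,y,z=o['tool_rot'];R=Ro.from_quat([x,y,z,w]).as_matrix()
p=manip.camera_params('wrist');T=np.array(p['tool_from_camera'])
def wr(u,v,h):
    u=(u+.5)*.8-.5;v=(v+.5)*.8-.5
    d=R@T[:3,:3]@np.array([(u-p['cx'])/p['fx'],(v-p['cy'])/p['fy'],1]);c=R@T[:3,3]+o['tcp_pos']
    return c+d*(h-c[2])/d[2]
nr=wr(285,153,.03);nl=wr(537,153,.03)
Y=(nl-nr)/np.linalg.norm(nl-nr);X=np.array([Y[1],-Y[0],0])
O=(nl+nr)/2+.043*X;O[2]=0
print('nl',nl,'nr',nr,np.linalg.norm(nl-nr),'yaw',np.arctan2(X[1],X[0]),'O',O)
tx,ty=R[:,0],R[:,1];tcp=np.array(o['tcp_pos'])
L=lambda P:[round(float((P-O)@X),4),round(float((P-O)@Y),4)]
print('tcp in board',L(tcp),'toolx in board',tx@X,tx@Y,'tooly',ty@X,ty@Y)
for n,uv in dict(tag3tip=[(296,230),(350,230)],tag2tip=[(385,231),(437,231)],tag1tip=[(478,158),(532,158)]).items():
    print(n,[L(wr(*q,.093)) for q in uv])
for n,uv in dict(br3=[(295,178),(360,178)],br1=[(461,178),(526,178)]).items(): print(n,[L(wr(*q,.06)) for q in uv])
print('binfront top',[L(wr(*q,.072)) for q in((300,272),(520,270))])
E
```

```text
nl [ 0.49316641 -0.14680749  0.03      ] nr [ 0.46530763 -0.42824926  0.03      ] 0.28281722952323546 yaw -0.09866454664184952 O [ 0.52202789 -0.29176407  0.        ]
tcp in board [0.0344, -0.0052] toolx in board -0.999992691449839 -0.0010098732733211152 tooly -0.001003576323107482 0.9999980358575136
tag3tip [[0.0331, -0.116], [0.0331, -0.0617]]
tag2tip [[0.0341, -0.0266], [0.034, 0.0256]]
tag1tip [[-0.0369, 0.0633], [-0.0369, 0.1148]]
br3 [[-0.0167, -0.1231], [-0.0167, -0.0542]]
br1 [[-0.0168, 0.0527], [-0.0168, 0.1215]]
binfront top [[0.0837, -0.1215], [0.0812, 0.1191]]
```

Tags 2 and 3 are fully back and tag 1 is fully forward. The tool x axis is along board -X and tool y along +Y. Tag 2 goes first, pulled from behind.

>>> drive_tool(increments=[[[0,0,0],[-0.032,0.005,0],0],[[0,0,0],[0,0,0.05],0],[[0,0,0],[0,0,0.05],0],[[0,0,0],[0,0,0.05],0],[[0,0,0],[0,0,0.03],0],[[0,0,0],[0,0,0.02],0],[[0,0,0],[0,0,0],0]])

```text
clock: 3.9
tcp_pos: [0.5872, -0.298, 0.0775]
tool_rot: [-0.001, 0.049, 0.999, 0.0]
ft_force: [0.9, 0.5, 0.5]
gripper_width: 0.0001
grip_force: 0.0
```

>>> drive_tool(increments=[[[0,0,0],[0.015,0,0],0],[[0,0,0],[0.015,0,0],0],[[0,0,0],[0.015,0,0],0],[[0,0,0],[0.015,0,0],0],[[0,0,0],[0.015,0,0],0],[[0,0,0],[0,0,0],0],[[0,0,0],[0,0,-0.05],0],[[0,0,0],[0,0,-0.02],0]])

```text
clock: 4.7
tcp_pos: [0.5144, -0.2917, 0.1547]
tool_rot: [0.003, 0.049, 0.999, -0.001]
ft_force: [0.6, 0.0, 0.7]
gripper_width: 0.0003
grip_force: 0.0
```

>>> drive_tool(increments=[[[0,0,0],[-0.04,-0.045,0],0],[[0,0,0],[-0.035,-0.045,0],0],[[0,0,0],[0,0,0],0],[[0,0,0],[0,0,0.04],0],[[0,0,0],[0,0,0.03],0],[[0,0,0],[0,0,0],0]])

```text
clock: 5.3
tcp_pos: [0.5681, -0.3727, 0.0758]
tool_rot: [-0.002, 0.049, 0.999, 0.001]
ft_force: [-0.4, -0.0, -0.5]
gripper_width: 0.0004
grip_force: 0.0
```

>>> drive_tool(increments=[[[0,0,0],[0.015,0,0],0],[[0,0,0],[0.015,0,0],0],[[0,0,0],[0.015,0,0],0],[[0,0,0],[0.015,0,0],0],[[0,0,0],[0.015,0,0],0],[[0,0,0],[0,0,0],0],[[0,0,0],[0,0,-0.05],0],[[0,0,0],[0,0,-0.02],0]])

```text
clock: 6.1
tcp_pos: [0.4948, -0.3668, 0.1541]
tool_rot: [0.002, 0.049, 0.999, -0.001]
ft_force: [0.8, 0.5, 1.0]
gripper_width: 0.0001
grip_force: 0.0
```

>>> drive_tool(increments=[[[0,0,0],[0.012,0.035,0],0],[[0,0,0],[0.012,0.035,0],0],[[0,0,0],[0.012,0.035,0],0],[[0,0,0],[0.012,0.035,0],0],[[0,0,0],[0,0.026,0],0],[[0,0,0],[0,0,0],0]])

```text
clock: 6.7
tcp_pos: [0.4626, -0.1942, 0.1503]
tool_rot: [0.001, 0.048, 0.999, -0.0]
ft_force: [0.2, 0.7, 0.3]
gripper_width: 0.0007
grip_force: 0.0
```

```bash
python3 - <<'E'
from bench import manip
import cv2
cv2.imwrite("pics/s2.png",cv2.resize(manip.snapshot("scene")[140:270,270:460,::-1],None,fx=4,fy=4,interpolation=cv2.INTER_CUBIC))
E
```

```text
(no output)
```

View pics/s2.png

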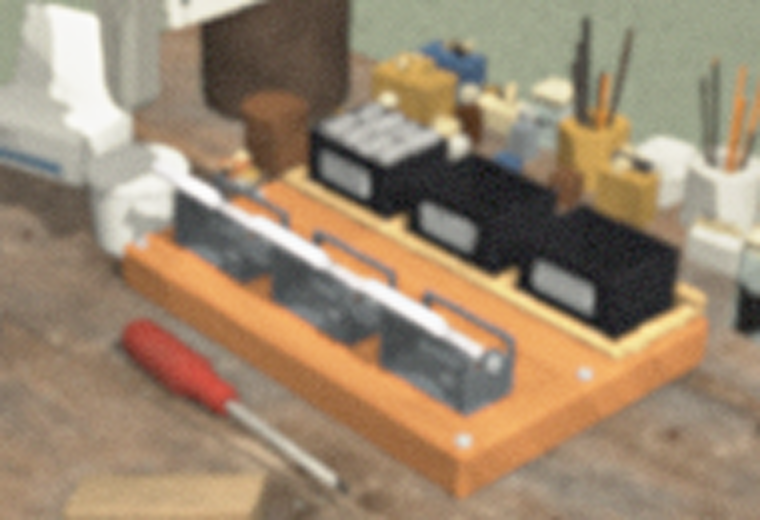

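All three tags now lean forward. The middle and right ones are done, and the tool is in front of the left tag at board X about -69 mm, Y about +91 mm. Next I push the left tag back.

>>> drive_tool(increments=[[[0,0,0],[0,0,0.04],0],[[0,0,0],[0,0,0.03],0],[[0,0,0],[0,0,0],0],[[0,0,0],[-0.015,0,0],0],[[0,0,0],[-0.015,0,0],0],[[0,0,0],[-0.015,0,0],0],[[0,0,0],[-0.015,0,0],0],[[0,0,0],[-0.015,0,0],0]])

```text
clock: 7.55
tcp_pos: [0.5385, -0.2048, 0.0811]
tool_rot: [0.001, 0.049, 0.999, -0.0]
ft_force: [-0.1, -0.4, -0.2]
gripper_width: 0.0007
grip_force: 0.0
```

>>> drive_tool(increments=[[[0,0,0],[-0.004,0,0],0],[[0,0,0],[0,0,0],0],[[0,0,0],[0,0,-0.04],0],[[0,0,0],[0,0,-0.05],0],[[0,0,0],[0,0,-0.05],0],[[0,0,0],[0,0,-0.05],0],[[0,0,0],[0,0,0],0],[[0,0,0],[0,0,0],0]])

```text
clock: 8.35
tcp_pos: [0.5413, -0.2047, 0.2712]
tool_rot: [0.002, 0.049, 0.999, -0.001]
ft_force: [0.1, 0.9, -0.7]
gripper_width: 0.0003
grip_force: 0.0
```

```bash
python3 - <<'E'
from bench import manip
import cv2
a=cv2.resize(manip.snapshot("scene")[140:270,270:460,::-1],(570,390));b=cv2.resize(manip.snapshot("wrist")[80:280,160:460,::-1],(315,210))
cv2.imwrite("pics/s3.png",cv2.vconcat([a,cv2.copyMakeBorder(b,0,0,0,255,cv2.BORDER_CONSTANT)]))
E
```

```text
(no output)
```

View pics/s3.png

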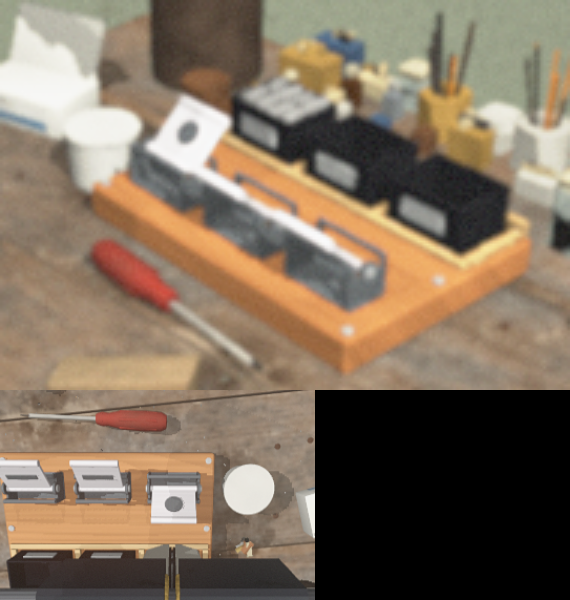

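The left tag, in front of the full bin, leans back with its disc showing at (187,132). The other two lean forward with their crossbars, at (22,475) and (100,475) in the wrist crop. The bins and bystanders haven't moved and the arm is clear.

```bash
python3 -c "
from bench import manip
print(manip.sign_off())"
```

```text
the job is handed in; nothing more can be done
None
```

I flipped all three tags and handed the job in at about 8.5 s: the full bin's tag leans back with its disc showing, both empty bins' tags lean forward with their crossbars showing, and the last pictures show the bins and bystanders where they were.

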